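Swipe the cup warmer up to full

TASK

Turn the cup warmer up to full: with the fingers closed, set the fingertips lightly on the smallest orange dot of its curved black control strip and slide them along the strip in one gentle stroke, over every dot in turn to the largest, without lifting off on the way. Then take the hand away so the strip springs back up, and leave the cup, the sugar bowl and the spice jar standing where they are; grasp nothing.

Things in the scene. Friction and masses are not known exactly. Their poses are not given: they have to be found in the camera images.
- warmer: round white electric cup warmer, fixed: body 232 mm across, top face 16 mm above the worktop. Origin on the worktop, under the centre of the steel heating disc (92 mm across, 20 mm high) that carries the cup; z up, -x roughly towards the robot. The middle of the white body lies 35 mm from the origin along -x. A raised black control strip curves round the disc on the robot's side (see strip).
- strip (a joint): travel of the black control strip, m: 0 at rest, 0.006 pressed to its stop; it moves straight down and springs back (starts to give at 1.5 N, then 1.5 N per mm, 10 N at the stop). The strip is a 20 mm wide arc, centre line 108 mm from the warmer's origin, to 65 deg either side of its -x; flat top 26 mm above the worktop at rest, with five orange dots 29 deg apart.
- dot1 (a point): orange domed dot number 1 on the control strip, 8 mm across (the smallest, at the left end of the strip seen from the robot, warmer angle 58 deg from -x towards +y). The point is at its centre, level with the strip's top; the dot's crown is 1.5 mm above that. It rides down with the strip.
- dot2 (a point): orange domed dot number 2 on the control strip, 11 mm across. The point is at its centre, level with the strip's top; the dot's crown is 1.5 mm above that. It rides down with the strip.
- dot3 (a point): orange domed dot number 3 on the control strip, 14 mm across. The point is at its centre, level with the strip's top; the dot's crown is 1.5 mm above that. It rides down with the strip.
- dot4 (a point): orange domed dot number 4 on the control strip, 17 mm across. The point is at its centre, level with the strip's top; the dot's crown is 1.5 mm above that. It rides down with the strip.
- dot5 (a point): orange domed dot number 5 on the control strip, 20 mm across (the largest, at the right end seen from the robot). The point is at its centre, level with the strip's top; the dot's crown is 1.5 mm above that. It rides down with the strip.
- cup: white espresso cup, 62 mm across, 51 mm high, handle reaching 61 mm from its axis, standing loose on the heating disc. Origin: centre of its underside. Not to be disturbed.
- sugar_bowl: round white lidded sugar bowl, 95 mm across, 74 mm high, loose on the worktop to one side of the warmer. Origin: centre of its underside. Not to be disturbed.
- pepper_jar: small glass spice jar with a white lid, 47 mm across, 98 mm high, loose on the worktop on the other side of the warmer. Origin: centre of its underside. Not to be disturbed.

How it is judged:
By the outcome, as a careful person would: the job done as asked, in the order asked, and still so for the second after the job is handed in, with the robot touching nothing.
It also fails if it takes over 43 s, if anything falls off the work surface, if the arm or the gripper's body presses on something with over 40 N, if the wrist force passes 120 N, or if a joint passes its speed limit or range.

ROBOT

A 6-joint arm with a two-finger parallel gripper is mounted at the origin on a cart in front of the work surface, level with it; the furniture and walls round the work are solid. World frame = base frame: x ahead of the robot, y to its left, z up, the work surface at z = 0. Lengths are in m, angles in degrees, forces in N, time in s.
With the tool pointing down it reaches from about 0.35 to 0.875 m from the base axis. Payload 4.2 kg.
Tool frame: the origin (TCP) lies between the finger pads, 19 mm behind the fingertips; this is the grasp point; z points along the fingers, y is the line along which they close (so a half turn about z gives the same grasp; the last joint's range is limited). The gripper opens to 87 mm and grips with 3 to 60 N. Pads are 19 mm wide; open, the fingers measure 117 mm over their backs; the gripper's body (75 mm by 190 mm) begins 51 mm behind the grasp point.
Start: joints at [-48.209, 22.042, 0.453, 0, -68.411, -14.817], TCP at [0.284, -0.557, 0.241] pointing down, gripper open.
Joint ranges: [-179.83, 179.83], [-69.29, 118.12], [-61.27, 80.66], [-181.25, 117.63], [-171.15, -9.14], [-177.46, 177.46]. Speed limits (degrees/s): [159.86, 159.86, 180, 180, 180, 180].

INTERFACE

Orientations are given as a 3x3 rotation matrix whose columns are the frame's x, y, z axes.
In Python, from station import r, imaging, models gives the robot as it stands. The module is installed in compiled form; this text tells all that it offers.
- The arm moves only by the tool apply_moves, never from a script. Its argument "moves" is a list of rows, each a list of 2 entries, a list of its own where there are three numbers: the shift along the tool's x, y, z in m, then the turn about the tool's z in degrees. A call has 1 to 5 rows; each row shifts and turns the commanded pose from where the row before left it, along the tool's axes as they then stand; what a row does not reach is not made up. A row lasts 1/12 s, in which the tool goes at most 41.7 mm and 7.16 degrees, less where a joint would pass 70% of its speed; a pose out of reach is approached as far as the arm can. A call is refused whole if a number of a shift passes 0.0417 or a number of a turn 7.16, either way. A call with a gripper value outside its range is refused whole. "hand" is the finger opening in m, from 0 to 0.087, set as the call begins (left out, the last holds). The fingers move at their own pace and stop on an object; the grip force is fixed at half the most. Time passes only in rows, so rows that do not move let the fingers close. It gives the time, the measured TCP pose, the force, the opening and the grip force at its end, in the units of the state.
- r.sense(): the state, without advancing time (a new reading comes with each control period).
- imaging.capture(name): name is "scene" or "top" or "wrist"; returns a dict with "frame" (420x560x3 uint8, blue, green, red), "intrinsics" (3x3 intrinsics, pixels), "eye" and "orientation" of the camera in the world. Camera axes: x right, y down, z forward; pixel columns grow to the right and rows downward; lengths in m; the calibration is good to about 2 mm. A picture is of the moment at which its call begins. There is no depth.
- r.finish_job(): hands the job in; it is judged then, once.
Trained networks look in a picture, given as the dict that the camera call returned (one of the last four; its "shot" number tells which), for a name from the list of things; names that differ only in an ending like _2 or _b are one class to them, and where a whole thing is asked for, a point or a joint stands for the part that bears it (a point fixed in the world has none). Each returns a list of dicts, best first, with "confidence" (0 to 1); they miss things now and then, are a little off and sometimes report something else, mostly with a low value. They report only what shows in the picture. A call takes as long as a camera call.
- models.cut_out(picture, target): "region" (420x560 bool, what is visible of it) and "extent" ([left, top, width, height] as shares, 0 to 1, of the picture: columns of its width, rows of its height, round what is visible of it).
- models.place_of(picture, target): "at" ([column, row] as shares, 0 to 1, of the picture: columns of its width, rows of its height: a listed point, or the origin of a listed thing).
The state is a dict: "time_s": time; "joints": joint angles; "joint_velocities": joint speeds; "effort": joint torques, N m; "tcp_pos": TCP position; "ee_rot": TCP orientation; "wrist_force": force on the tool from outside, world axes, zero at the start; "moment": the same for the moment, N m; "gripper_width": opening from 0.0 (shut) to 1.0 (fully open); "gripper_force": force on a finger pad.
Only numpy, scipy, OpenCV 4.12 (cv2) and the standard library are available. Lean on these libraries where they do the work, as an engineer would, in place of code of your own. Each camera call takes 0.05 s, during which the arm holds its last target. There are 200 camera calls.

## Working session

There is one attempt and no reset: what is moved stays moved. The work goes in short steps, Python scripts to look and compute and a tool call to move; the robot and the scene stay as the last step left them, time stands still between calls to the robot, and variables do not carry over. Pictures are saved under pics/ and viewed, at most 10 in all, crops included, and the job is handed in when it is done.

Besides the shell and the picture viewer there is one more tool, called after ">>>" as name([rows], argument=value, ...), one row to a line, values as JSON. apply_moves: Moves the arm, as the interface text tells. Its arguments: {"type":"object","properties":{"moves":{"type":"array"},"hand":{"type":"number"}},"required":["moves"]}

```bash
mkdir -p pics; cat > h.py <<'E'
import numpy as np, cv2
from station import r, imaging, models
def ray(p,at):
    K=np.array(p["intrinsics"]);h,w=p["frame"].shape[:2]
    d=np.linalg.inv(K)@np.array([at[0]*w,at[1]*h,1.]);d=np.array(p["orientation"])@d
    return np.array(p["eye"]),d/np.linalg.norm(d)
def onz(p,at,z):
    e,d=ray(p,at);return e+d*(z-e[2])/d[2]
E
python3 - <<'E'
from h import *
s=r.sense();print(s["time_s"],s["tcp_pos"],np.round(s["ee_rot"],3).tolist(),s["gripper_width"])
Z=dict(warmer=0,dot1=.026,dot2=.026,dot3=.026,dot4=.026,dot5=.026,cup=.02,sugar_bowl=0,pepper_jar=0)
ims=[]
for n in("scene","top"):
    p=imaging.capture(n);cv2.imwrite(f"pics/{n}.png",p["frame"]);print(n,np.round(p["eye"],3))
    for t,z in Z.items():
        for q in models.place_of(p,t)[:2]:
            print(t,round(q["confidence"],2),np.round(np.array(q["at"])*[560,420],0),np.round(onz(p,q["at"],z),4))
E
```

```text
0.0 [ 0.28327917 -0.55649288  0.24015326] [[-0.891, -0.453, -0.001], [-0.453, 0.891, 0.002], [0.0, 0.002, -1.0]] 1.0006046227200145
scene [-0.231  0.691  0.507]
warmer 0.8 [293. 221.] [0.578  0.0149 0.    ]
dot1 0.9 [346. 215.] [ 0.4854 -0.0572  0.026 ]
dot1 0.72 [303. 236.] [0.4715 0.0797 0.026 ]
dot2 0.9 [346. 215.] [ 0.4854 -0.0572  0.026 ]
dot2 0.72 [303. 236.] [0.4715 0.0797 0.026 ]
dot3 0.9 [346. 215.] [ 0.4854 -0.0572  0.026 ]
dot3 0.72 [303. 236.] [0.4715 0.0797 0.026 ]
dot4 0.9 [346. 215.] [ 0.4854 -0.0572  0.026 ]
dot4 0.72 [303. 236.] [0.4715 0.0797 0.026 ]
dot5 0.9 [346. 215.] [ 0.4854 -0.0572  0.026 ]
dot5 0.72 [303. 236.] [0.4715 0.0797 0.026 ]
cup 0.82 [295. 218.] [0.5565 0.028  0.02  ]
cup 0.58 [343. 198.] [ 0.5678 -0.129   0.02  ]
sugar_bowl 0.83 [341. 200.] [ 0.5951 -0.1517  0.    ]
pepper_jar 0.78 [213. 241.] [0.6086 0.2061 0.    ]
top [0.508 0.085 1.058]
warmer 0.73 [291. 219.] [0.5577 0.0236 0.    ]
dot1 0.73 [269. 254.] [0.4671 0.0785 0.026 ]
dot1 0.69 [323. 246.] [ 0.4892 -0.058   0.026 ]
dot2 0.73 [269. 254.] [0.4671 0.0785 0.026 ]
dot2 0.69 [323. 246.] [ 0.4892 -0.058   0.026 ]
dot3 0.73 [269. 254.] [0.4671 0.0785 0.026 ]
dot3 0.69 [323. 246.] [ 0.4892 -0.058   0.026 ]
dot4 0.73 [269. 254.] [0.4671 0.0785 0.026 ]
dot4 0.69 [323. 246.] [ 0.4892 -0.058   0.026 ]
dot5 0.73 [269. 254.] [0.4671 0.0785 0.026 ]
dot5 0.69 [323. 246.] [ 0.4892 -0.058   0.026 ]
cup 0.6 [291. 220.] [0.5527 0.0243 0.02  ]
sugar_bowl 0.89 [362. 203.] [ 0.603 -0.16   0.   ]
sugar_bowl 0.3 [215. 198.] [0.606  0.2206 0.    ]
pepper_jar 0.94 [219. 199.] [ 0.6032  0.2105 -0.    ]
```

```bash
python3 - <<'E'
import cv2
a=cv2.imread("pics/top.png")[150:300,190:400];b=cv2.imread("pics/scene.png")[160:280,180:400]
a=cv2.resize(a,(700,500),interpolation=3);cv2.imwrite("pics/topc.png",a)
cv2.imwrite("pics/scenec.png",cv2.resize(b,(770,420),interpolation=3))
E
```

```text
(no output)
```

View pics/topc.png

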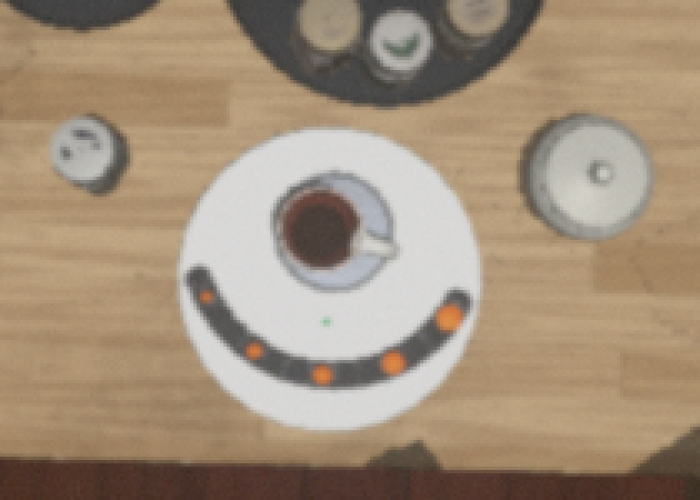

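View pics/scenec.png

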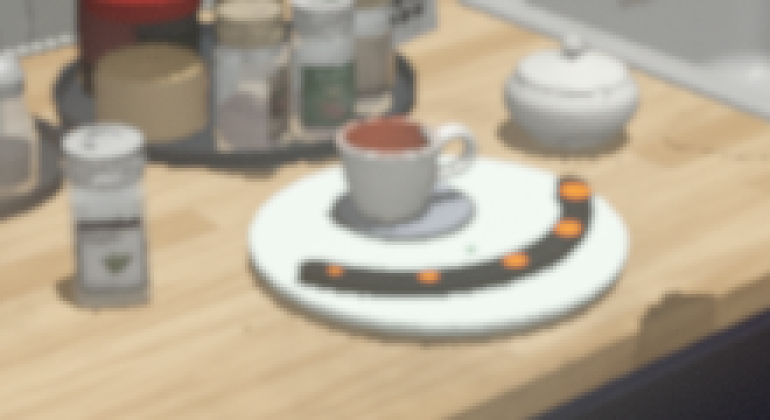

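```bash
cat > fit.py <<'E'
from h import *
from scipy.optimize import least_squares
def dots(p,minA=3):
    h=cv2.cvtColor(p["frame"],cv2.COLOR_BGR2HSV)
    m=cv2.inRange(h,(3,150,140),(20,255,255))
    n,l,st,c=cv2.connectedComponentsWithStats(m)
    return [( (c[i]+.5)/[560,420],st[i,4]) for i in range(1,n) if st[i,4]>=minA]
def fit(pts):
    # pts ordered dot1..5 -> origin, yaw
    A=np.radians([58,29,0,-29,-58]);
    def model(v): # warmer angle a from -x towards +y ; dot at R*(-cos a, sin a)
        L=.108*np.c_[-np.cos(A),np.sin(A)];c,s=np.cos(v[2]),np.sin(v[2])
        return L@np.array([[c,s],[-s,c]])+v[:2]
    q=least_squares(lambda v:(model(v)-pts).ravel(),[.56,.02,0])
    return q.x,model(q.x),pts-model(q.x)
E
python3 - <<'E'
from fit import *
for n in("scene","top"):
    p=imaging.capture(n)
    P=[(onz(p,a,.0265)[:2],A) for a,A in dots(p)]
    P=[x for x in P if .35<x[0][0]<.62 and -.12<x[0][1]<.16]
    P.sort(key=lambda x:-x[0][1]);print(n,[(np.round(a,4).tolist(),int(A)) for a,A in P])
    if len(P)==5:
        v,m,e=fit(np.array([a for a,_ in P]));print(v[:2],np.degrees(v[2]));print(np.round(m,4).tolist(),np.round(e*1e3,1).tolist())
E
```

```text
scene [([0.4608, 0.0892], 6), ([0.4436, 0.0375], 13), ([0.4547, -0.0159], 20), ([0.4896, -0.056], 25)]
top [([0.5029, 0.1208], 4), ([0.4632, 0.0843], 9), ([0.447, 0.0319], 16), ([0.4573, -0.0208], 26), ([0.4921, -0.0619], 36)]
[0.55465221 0.02607239] -3.3181450710064655
[[0.5028, 0.1208], [0.4634, 0.0838], [0.4468, 0.0323], [0.4573, -0.0207], [0.4922, -0.0621]] [[0.1, -0.0], [-0.2, 0.4], [0.2, -0.4], [0.0, -0.1], [-0.1, 0.1]]
```

>>> apply_moves([
  [[-0.026,0.028,0],0],
  [[-0.026,0.028,0],0],
  [[-0.026,0.028,0],0],
  [[-0.026,0.028,0],0],
  [[-0.026,0.028,0],0],
], hand=0)

```text
time_s: 1.52
tcp_pos: [0.3359, -0.3717, 0.2413]
ee_rot: [[-0.891, -0.453, 0.0], [-0.453, 0.891, -0.0], [-0.0, -0.0, -1.0]]
wrist_force: [0.9, -0.5, 0.4]
gripper_width: 0.705
gripper_force: 0.0
```

>>> apply_moves([
  [[-0.026,0.028,0],0],
  [[-0.026,0.028,0],0],
  [[-0.026,0.028,0],0],
  [[-0.026,0.028,0],0],
  [[-0.026,0.028,0],0],
])

```text
time_s: 1.93
tcp_pos: [0.3883, -0.1878, 0.2417]
ee_rot: [[-0.891, -0.453, 0.001], [-0.453, 0.891, -0.0], [-0.001, -0.001, -1.0]]
wrist_force: [0.7, -0.1, 0.8]
gripper_width: 0.326
gripper_force: 0.0
```

>>> apply_moves([
  [[-0.026,0.028,0],0],
  [[-0.026,0.028,0],0],
  [[-0.026,0.028,0],0],
  [[-0.026,0.028,0],0],
  [[-0.026,0.028,0],0],
])

```text
time_s: 2.35
tcp_pos: [0.4407, -0.0038, 0.2418]
ee_rot: [[-0.891, -0.454, 0.001], [-0.454, 0.891, 0.0], [-0.001, -0.0, -1.0]]
wrist_force: [-0.0, -0.0, -0.5]
gripper_width: 0.02
gripper_force: 0.0
```

```bash
python3 - <<'E'
from fit import *
p=imaging.capture("wrist");cv2.imwrite("pics/w1.png",p["frame"])
s=r.sense();print(s["time_s"],s["tcp_pos"],s["wrist_force"],s["gripper_width"],p["eye"])
for a,A in dots(p,10): print(np.round(a*[560,420]),A,np.round(onz(p,a,.0265),4))
E
```

```text
2.4 [0.44333436 0.00063077 0.24188214] [2.09840093 3.67434733 0.10308643] 0.0130787226959098 [ 0.37230585 -0.03848217  0.3844934 ]
[134.  17.] 64 [ 0.3627 -0.1916  0.0265]
[261. 196.] 155 [ 0.4596 -0.0176  0.0265]
[210. 207.] 264 [ 0.4936 -0.059   0.0265]
[311. 210.] 125 [0.4487 0.0355 0.0265]
[346. 244.] 62 [0.4657 0.0864 0.0265]
[260. 288.] 11 [0.554  0.0274 0.0265]
[260. 316.] 22 [0.5851 0.0435 0.0265]
[ 64. 361.] 18 [ 0.7441 -0.1368  0.0265]
```

View pics/w1.png

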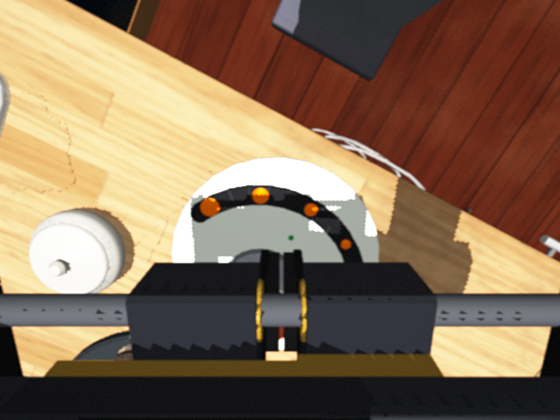

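```bash
python3 - <<'E'
from fit import *
imaging.capture("wrist")
for k in range(2):
    p=imaging.capture("wrist")
    s=r.sense();print(s["time_s"],s["tcp_pos"],s["wrist_force"],s["gripper_width"])
    for a,A in dots(p,50): print(np.round(a*[560,420]),A,np.round(onz(p,a,.0265),4))
K=p["intrinsics"];print(K)
E
```

```text
2.5 [ 0.44120257 -0.00353461  0.24142316] [-0.11034658 -1.5374184  -0.19078825] 0.0062491776448380795
[134.  15.] 55 [ 0.3641 -0.1904  0.0265]
[259. 194.] 146 [ 0.4601 -0.0178  0.0265]
[209. 205.] 245 [ 0.494  -0.0589  0.0265]
[310. 208.] 123 [0.4489 0.0354 0.0265]
[345. 242.] 65 [0.4657 0.0864 0.0265]
2.55 [ 0.44061443 -0.00481395  0.24124157] [ 0.35253531 -0.45342725  0.84975265] 0.0030552363939372294
[134.  16.] 61 [ 0.3636 -0.1915  0.0265]
[260. 196.] 154 [ 0.4599 -0.0178  0.0265]
[210. 207.] 255 [ 0.4939 -0.059   0.0265]
[311. 210.] 125 [0.4488 0.0355 0.0265]
[346. 244.] 64 [0.4657 0.0864 0.0265]
[[359.47329417   0.         280.98338597]
 [  0.         359.47329417 212.55550609]
 [  0.           0.           1.        ]]
```

>>> apply_moves([
  [[-0.0228,0.0174,0.02],0],
  [[-0.0228,0.0174,0.02],0],
  [[-0.0228,0.0174,0.02],0],
  [[-0.0228,0.0174,0.02],0],
  [[-0.0228,0.0174,0.02],0],
])

```text
time_s: 2.97
tcp_pos: [0.5031, 0.123, 0.1406]
ee_rot: [[-0.892, -0.451, 0.0], [-0.451, 0.892, 0.0], [-0.0, -0.0, -1.0]]
wrist_force: [0.9, -0.6, 0.2]
gripper_width: 0.005
gripper_force: 0.0
```

>>> apply_moves([
  [[0,0,0.02],0],
  [[0,0,0.02],0],
  [[0,0,0.005],0],
  [[0,0,0],0],
  [[0,0,0],0],
])

```text
time_s: 3.38
tcp_pos: [0.5032, 0.1226, 0.0969]
ee_rot: [[-0.892, -0.453, 0.001], [-0.453, 0.892, -0.0], [-0.001, -0.0, -1.0]]
wrist_force: [0.4, -0.5, 0.1]
gripper_width: 0.004
gripper_force: 0.0
```

```bash
python3 - <<'E'
from fit import *
q=imaging.capture("scene");cv2.imwrite("pics/s2.png",cv2.resize(q["frame"][120:280,200:400],(750,600),interpolation=3))
q=imaging.capture("top");cv2.imwrite("pics/t2.png",cv2.resize(q["frame"][150:300,190:390],(800,600),interpolation=3))
p=imaging.capture("wrist");cv2.imwrite("pics/w2.png",p["frame"])
s=r.sense();print(s["time_s"],s["tcp_pos"],s["wrist_force"],s["gripper_width"])
for a,A in dots(p,50): print(np.round(a*[560,420]),A,np.round(onz(p,a,.0265),4))
E
```

```text
3.5333 [0.50356512 0.12333484 0.09781437] [-0.90509003  0.60258658 -0.03190016] 0.0035474012392050012
[89. 57.] 828 [ 0.4592 -0.0176  0.0265]
[ 7. 82.] 491 [ 0.4927 -0.0544  0.0265]
[186.  85.] 544 [0.4489 0.0353 0.0265]
[255. 153.] 297 [0.4656 0.0866 0.0265]
```

View pics/w2.png

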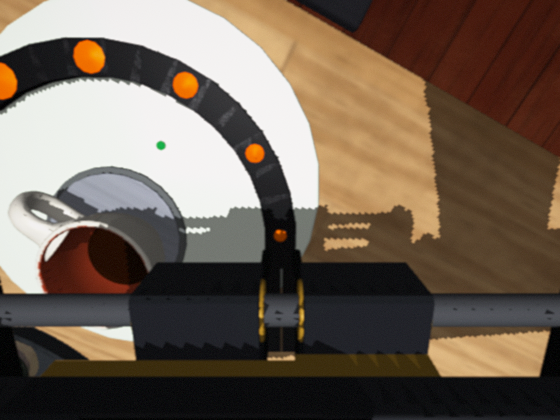

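View pics/s2.png

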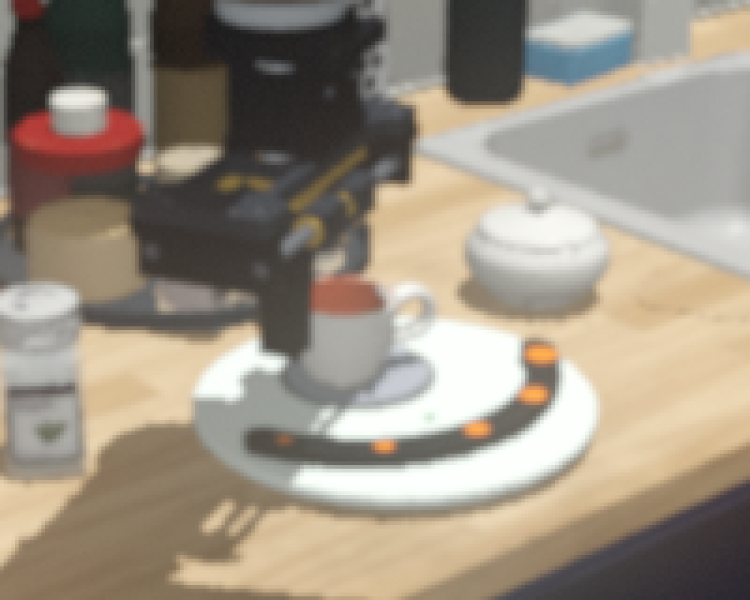

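```bash
python3 - <<'E'
from fit import *
p=imaging.capture("wrist");s=r.sense();print(s["time_s"],s["tcp_pos"])
d=[onz(p,np.array(a)/[560,420],.0265)[:2] for a in ([280.5,236.5],)]
w=np.array(d+[[.4656,.0866],[.4489,.0353],[.4592,-.0176]])
A=np.radians([58,29,0,-29]);B=.108*np.c_[-np.cos(A),np.sin(A)]
def f(v):
    c,q=np.cos(v[2]),np.sin(v[2]);return B@np.array([[c,q],[-q,c]])+v[:2]
o=least_squares(lambda v:(f(v)-w).ravel(),[.55,.02,0]);print(w[0],o.x[:2],np.degrees(o.x[2]),np.round((w-f(o.x))*1e3,1).tolist())
R=np.array(s["ee_rot"]);t=np.array(s["tcp_pos"]);im=p["frame"].copy()
im=cv2.resize(im[200:320,200:360],(800,600),interpolation=3)
for x in(-.0095,.0095):
  for y in(-.01,0,.01):
    X=np.array(p["orientation"]).T@(t+R@[x,y,.019]-p["eye"]);u=np.array(p["intrinsics"])@X;u=u[:2]/u[2];print(x,y,u.round(1))
    cv2.circle(im,tuple(int(k) for k in (u-[200,200])*5),5,(0,255,0),-1)
cv2.imwrite("pics/w3.png",im)
E
```

```text
3.5833 [0.50342208 0.12345308 0.09769879]
[0.50532553 0.12390782] [0.55672439 0.02877293] -3.5127548532771824 [[0.1, 0.2], [-0.1, -0.2], [-0.0, -0.1], [-0.0, 0.1]]
-0.0095 -0.01 [261.2 287.1]
-0.0095 0 [281.3 287.1]
-0.0095 0.01 [301.3 287.1]
0.0095 -0.01 [260.6 251.8]
0.0095 0 [281.3 251.8]
0.0095 0.01 [301.9 251.7]
```

View pics/w3.png

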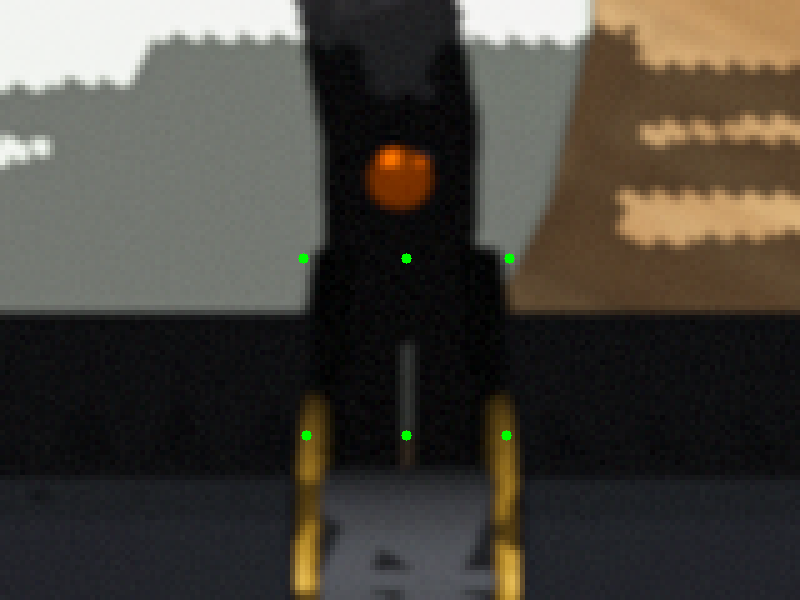

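>>> apply_moves([
  [[-0.0023,-0.0004,0.013],0],
  [[0,0,0.013],0],
  [[0,0,0.012],0],
  [[0,0,0.004],0],
  [[0,0,0],0],
])

```text
time_s: 4.0
tcp_pos: [0.5046, 0.1239, 0.054]
ee_rot: [[-0.891, -0.453, -0.001], [-0.453, 0.891, -0.001], [0.001, -0.0, -1.0]]
wrist_force: [-0.5, -0.3, 0.5]
gripper_width: 0.004
gripper_force: 0.0
```

```bash
python3 - <<'E'
from h import *
s=r.sense();print(s["time_s"],s["tcp_pos"],s["wrist_force"])
y=np.radians(-3.45);A=np.radians(np.linspace(58,-60,53))
P=np.c_[.557-.108*np.cos(A-y),.029+.108*np.sin(A-y)]
# world dir of warmer angle a: rot(yaw)*(-cos a, sin a) = (-cos(a-yaw), sin(a-yaw))
print(P[0],P[26],P[-1])
T=(P-P[0])@np.array(s["ee_rot"])[:2,:2]
D=np.diff(np.round(T,4),axis=0)
for i in range(0,52,5): print(i,[[float(round(v,4)) for v in d] for d in D[i:i+5]],P[min(i+5,52)].round(4))
E
```

```text
4.0 [0.50463942 0.12390283 0.05400121] [-0.49032594 -0.31012678  0.503427  ]
[0.50538405 0.12386724] [0.44909872 0.03361673] [ 0.49746942 -0.06111165]
0 [[0.0043, -0.0002], [0.0042, -0.0004], [0.0043, -0.0005], [0.0042, -0.0007], [0.0042, -0.0009]] [0.4877 0.1119]
5 [[0.0041, -0.001], [0.0041, -0.0012], [0.0041, -0.0014], [0.004, -0.0015], [0.0039, -0.0017]] [0.4728 0.0966]
10 [[0.0039, -0.0018], [0.0038, -0.002], [0.0037, -0.0022], [0.0036, -0.0022], [0.0035, -0.0025]] [0.4611 0.0787]
15 [[0.0034, -0.0025], [0.0034, -0.0027], [0.0032, -0.0028], [0.0031, -0.003], [0.003, -0.0031]] [0.4532 0.0589]
20 [[0.0028, -0.0031], [0.0027, -0.0033], [0.0026, -0.0034], [0.0025, -0.0035], [0.0023, -0.0036]] [0.4494 0.0379]
25 [[0.0022, -0.0037], [0.002, -0.0038], [0.0019, -0.0038], [0.0017, -0.0039], [0.0016, -0.004]] [0.4497 0.0165]
30 [[0.0014, -0.0041], [0.0012, -0.0041], [0.0011, -0.0041], [0.0009, -0.0042], [0.0008, -0.0042]] [ 0.4543 -0.0043]
35 [[0.0006, -0.0042], [0.0004, -0.0043], [0.0002, -0.0042], [0.0001, -0.0043], [-0.0001, -0.0043]] [ 0.4628 -0.0239]
40 [[-0.0002, -0.0043], [-0.0005, -0.0042], [-0.0006, -0.0043], [-0.0007, -0.0042], [-0.001, -0.0041]] [ 0.4751 -0.0414]
45 [[-0.0011, -0.0042], [-0.0012, -0.0041], [-0.0014, -0.004], [-0.0016, -0.004], [-0.0017, -0.0039]] [ 0.4905 -0.0561]
50 [[-0.0019, -0.0038], [-0.0021, -0.0038]] [ 0.4975 -0.0611]
```

>>> apply_moves([
  [[0,0,0.003],0],
  [[0,0,0.002],0],
  [[0,0,0.001],0],
  [[0,0,0.001],0],
  [[0,0,0],0],
])

```text
time_s: 4.42
tcp_pos: [0.505, 0.1242, 0.0474]
ee_rot: [[-0.891, -0.454, 0.0], [-0.454, 0.891, 0.0], [-0.0, 0.0, -1.0]]
wrist_force: [-1.3, 0.2, -0.7]
gripper_width: 0.004
gripper_force: 0.0
```

>>> apply_moves([
  [[0,0,0.001],0],
  [[0,0,0],0],
  [[0,0,0],0],
])

```text
time_s: 4.67
tcp_pos: [0.5052, 0.1243, 0.0465]
ee_rot: [[-0.891, -0.454, 0.0], [-0.454, 0.891, 0.0], [-0.001, -0.0, -1.0]]
wrist_force: [0.7, 0.1, 0.9]
gripper_width: 0.008
gripper_force: 0.5
```

>>> apply_moves([
  [[0,0,0.001],0],
  [[0,0,0],0],
  [[0,0,0],0],
])

```text
time_s: 4.92
tcp_pos: [0.5052, 0.1243, 0.0455]
ee_rot: [[-0.891, -0.454, 0.001], [-0.454, 0.891, 0.0], [-0.001, -0.0, -1.0]]
wrist_force: [-0.2, -0.0, 2.9]
gripper_width: 0.003
gripper_force: 1.2
```

>>> apply_moves([
  [[0,0,0.001],0],
  [[0,0,0.0007],0],
  [[0,0,0],0],
])

```text
time_s: 5.17
tcp_pos: [0.5052, 0.1243, 0.0438]
ee_rot: [[-0.891, -0.454, 0.001], [-0.454, 0.891, 0.0], [-0.001, -0.0, -1.0]]
wrist_force: [-0.4, 0.1, 4.7]
gripper_width: 0.007
gripper_force: 2.3
```

>>> apply_moves([
  [[0.0043,-0.0002,0],0],
  [[0.0042,-0.0004,0],0],
  [[0.0043,-0.0005,0],0],
  [[0.0042,-0.0007,0],0],
  [[0.0042,-0.0009,0],0],
])

```text
time_s: 5.58
tcp_pos: [0.4869, 0.1119, 0.0436]
ee_rot: [[-0.891, -0.454, 0.0], [-0.454, 0.891, 0.0], [-0.0, 0.0, -1.0]]
wrist_force: [1.6, 1.8, 3.3]
gripper_width: 0.006
gripper_force: 1.6
```

>>> apply_moves([
  [[0.0041,-0.001,0],0],
  [[0.0041,-0.0012,0],0],
  [[0.0041,-0.0014,0],0],
  [[0.004,-0.0015,0],0],
  [[0.0039,-0.0017,0],0],
])

```text
time_s: 6.0
tcp_pos: [0.4727, 0.0971, 0.0438]
ee_rot: [[-0.891, -0.454, 0.002], [-0.454, 0.891, 0.001], [-0.002, 0.0, -1.0]]
wrist_force: [1.5, 3.7, 3.4]
gripper_width: 0.005
gripper_force: 2.1
```

>>> apply_moves([
  [[0.0039,-0.0018,0],0],
  [[0.0038,-0.002,0],0],
  [[0.0037,-0.0022,0],0],
  [[0.0036,-0.0022,0],0],
  [[0.0035,-0.0025,0],0],
])

```text
time_s: 6.42
tcp_pos: [0.4606, 0.0788, 0.0437]
ee_rot: [[-0.891, -0.454, 0.0], [-0.454, 0.891, 0.0], [-0.0, 0.0, -1.0]]
wrist_force: [2.1, 3.2, 4.5]
gripper_width: 0.003
gripper_force: 2.4
```

>>> apply_moves([
  [[0.0034,-0.0025,0],0],
  [[0.0034,-0.0027,0],0],
  [[0.0032,-0.0028,0],0],
  [[0.0031,-0.003,0],0],
  [[0.003,-0.0031,0],0],
])

```text
time_s: 6.83
tcp_pos: [0.452, 0.0584, 0.0433]
ee_rot: [[-0.891, -0.453, -0.001], [-0.453, 0.891, -0.001], [0.002, 0.0, -1.0]]
wrist_force: [0.4, 2.8, 3.9]
gripper_width: 0.004
gripper_force: 1.8
```

>>> apply_moves([
  [[0.0028,-0.0031,0],0],
  [[0.0027,-0.0033,0],0],
  [[0.0026,-0.0034,0],0],
  [[0.0025,-0.0035,0],0],
  [[0.0023,-0.0036,0],0],
])

```text
time_s: 7.25
tcp_pos: [0.4491, 0.038, 0.0437]
ee_rot: [[-0.891, -0.454, 0.001], [-0.454, 0.891, 0.0], [-0.001, -0.0, -1.0]]
wrist_force: [0.5, 3.5, 4.5]
gripper_width: 0.006
gripper_force: 2.5
```

>>> apply_moves([
  [[0.0022,-0.0037,0],0],
  [[0.002,-0.0038,0],0],
  [[0.0019,-0.0038,0],0],
  [[0.0017,-0.0039,0],0],
  [[0.0016,-0.004,0],0],
])

```text
time_s: 7.67
tcp_pos: [0.4487, 0.016, 0.0433]
ee_rot: [[-0.891, -0.453, -0.001], [-0.453, 0.891, -0.001], [0.002, 0.0, -1.0]]
wrist_force: [-0.0, 2.3, 4.4]
gripper_width: 0.006
gripper_force: 1.8
```

>>> apply_moves([
  [[0.0012,-0.0042,0],0],
  [[0.0011,-0.0042,0],0],
  [[0.001,-0.0041,0],0],
  [[0.0009,-0.0042,0],0],
  [[0.0008,-0.0042,0],0],
])

```text
time_s: 8.08
tcp_pos: [0.454, -0.0046, 0.0434]
ee_rot: [[-0.891, -0.453, -0.001], [-0.453, 0.891, -0.0], [0.001, 0.0, -1.0]]
wrist_force: [-1.3, 4.1, 3.6]
gripper_width: 0.007
gripper_force: 2.2
```

>>> apply_moves([
  [[0.0005,-0.0042,0],0],
  [[0.0003,-0.0043,0],0],
  [[0.0002,-0.0042,0],0],
  [[0.0001,-0.0043,0],0],
  [[-0.0001,-0.0043,0],0],
])

```text
time_s: 8.5
tcp_pos: [0.463, -0.0238, 0.0436]
ee_rot: [[-0.891, -0.454, -0.0], [-0.454, 0.891, -0.0], [0.0, 0.0, -1.0]]
wrist_force: [-2.3, 3.5, 4.9]
gripper_width: 0.003
gripper_force: 2.5
```

>>> apply_moves([
  [[-0.0002,-0.0043,0],0],
  [[-0.0005,-0.0042,0],0],
  [[-0.0006,-0.0043,0],0],
  [[-0.0007,-0.0042,0],0],
  [[-0.001,-0.0041,0],0],
])

```text
time_s: 8.92
tcp_pos: [0.4751, -0.0415, 0.0433]
ee_rot: [[-0.891, -0.453, -0.001], [-0.453, 0.891, -0.0], [0.001, 0.0, -1.0]]
wrist_force: [-1.4, 1.5, 4.0]
gripper_width: 0.007
gripper_force: 1.8
```

>>> apply_moves([
  [[-0.0011,-0.0042,0],0],
  [[-0.0012,-0.0041,0],0],
  [[-0.0014,-0.004,0],0],
  [[-0.0016,-0.004,0],0],
  [[-0.0017,-0.0039,0],0],
])

```text
time_s: 9.33
tcp_pos: [0.4905, -0.0561, 0.0435]
ee_rot: [[-0.891, -0.454, -0.001], [-0.454, 0.891, -0.0], [0.001, 0.0, -1.0]]
wrist_force: [-2.2, 2.3, 4.8]
gripper_width: 0.003
gripper_force: 2.6
```

>>> apply_moves([
  [[-0.0019,-0.0038,0],0],
  [[-0.0021,-0.0038,0],0],
  [[0,0,0],0],
  [[0,0,0],0],
])

```text
time_s: 9.67
tcp_pos: [0.4981, -0.0613, 0.0437]
ee_rot: [[-0.891, -0.454, -0.0], [-0.454, 0.891, -0.001], [0.0, -0.001, -1.0]]
wrist_force: [-1.4, -0.2, 4.9]
gripper_width: 0.008
gripper_force: 2.5
```

>>> apply_moves([
  [[0,0,-0.004],0],
  [[0,0,-0.01],0],
  [[0,0,-0.025],0],
  [[0,0,-0.03],0],
  [[0,0,-0.03],0],
])

```text
time_s: 10.08
tcp_pos: [0.4976, -0.0611, 0.1432]
ee_rot: [[-0.891, -0.454, -0.001], [-0.454, 0.891, -0.001], [0.001, 0.0, -1.0]]
wrist_force: [1.5, 0.0, 0.5]
gripper_width: 0.005
gripper_force: 0.0
```

>>> apply_moves([
  [[0.015,-0.02,-0.025],0],
  [[0.02,-0.025,-0.02],0],
  [[0.02,-0.025,-0.01],0],
  [[0.02,-0.025,0],0],
  [[0,0,0],0],
])

```text
time_s: 10.5
tcp_pos: [0.4735, -0.1833, 0.1985]
ee_rot: [[-0.893, -0.449, 0.002], [-0.449, 0.893, -0.001], [-0.002, -0.002, -1.0]]
wrist_force: [0.1, -0.6, -0.6]
gripper_width: 0.006
gripper_force: 0.0
```

>>> apply_moves([
  [[0.02,-0.025,0],0],
  [[0.02,-0.025,0],0],
  [[0.01,-0.015,0],0],
  [[0,0,0],0],
  [[0,0,0],0],
])

```text
time_s: 10.92
tcp_pos: [0.4587, -0.2606, 0.197]
ee_rot: [[-0.892, -0.452, -0.0], [-0.452, 0.892, 0.0], [0.0, 0.0, -1.0]]
wrist_force: [0.2, 0.5, 0.6]
gripper_width: 0.006
gripper_force: 0.0
```

```bash
python3 - <<'E'
from h import *
p=imaging.capture("top");s=r.sense();print(s["time_s"],s["tcp_pos"],s["wrist_force"])
cv2.imwrite("pics/t9.png",cv2.resize(p["frame"][150:300,190:400],(700,500),interpolation=3))
E
```

```text
10.9667 [ 0.45884868 -0.25994619  0.19714001] [ 0.03914837 -0.40160235 -0.56814923]
```

View pics/t9.png

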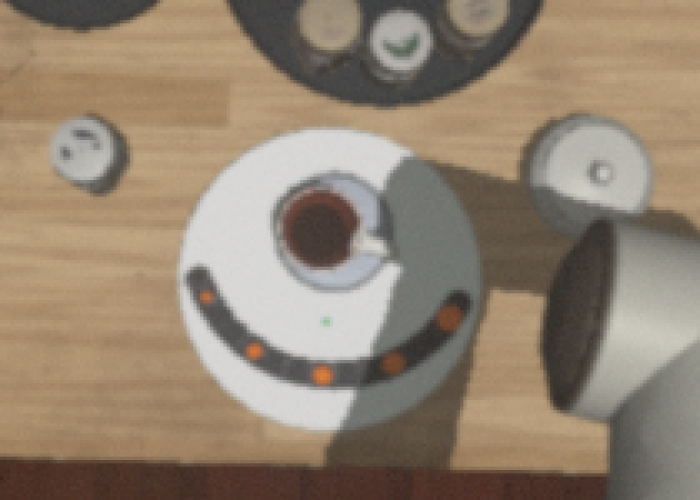

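The cup, jar and bowl appear at the same pixels as before: about (320,228), (85,152) and (600,172). The hand is clear of the warmer.

```bash
python3 -c "
from station import r;print(r.finish_job())"
```

```text
the job is handed in; nothing more can be done
None
```

I slid the closed fingertips over all five dots, smallest to largest, in one stroke with about 3–5 N measured on the strip, then took the hand away and handed the job in at about 11 s; the cup, sugar bowl and spice jar look unmoved in the last top picture, and I got no verdict back.

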